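# Fetch the check weight from under the surface plate

### The job

The middle one of three brass check weights has slid under the low granite surface plate, too far in for a hand to reach. Slide the reacher that lies on the bench in under the plate, squeeze its trigger so that both steel jaws hold the weight firmly enough to come along but never with more than 10 N from a jaw, which would mark the calibrated brass, and draw the weight out upright in the jaws until it stands well clear in front of the plate, at least 5 cm from its edge. Then let go, leave the reacher lying flat on the bench, and set the weight upright, fully home in the empty middle bore of the wooden weight block on top of the plate, without disturbing the other two weights, the caliper or the bush.

Things in the scene. Friction and masses are not known exactly. Their poses are not given: they have to be found in the camera images.
- plate: Fixed granite surface plate on four feet. Origin on the bench under its centre. The slab is 160 mm along x, 220 mm along y, from 40 to 80 mm above the bench; its front edge (x = -80 mm) faces the open bench and the gap below is 40 mm high. Feet (26 mm across) at x = +-58, y = +-90 mm: the way in from the front, along +x, is clear between y = -75 and +75 mm.
- weight_center (a point): The lost brass check weight: upright, round, 24 mm across, 32 mm high (straight body for the lower 20 mm, then a knob), about 0.1 kg. The point is on its axis (z), 16 mm above its base. At the start it stands on the bench under the plate, 44 to 62 mm behind the front edge.
- weight: The same weight; origin at the centre of its base, z up along its axis.
- reacher: The reacher, 250 mm long, 0.2 kg, lying flat on the bench. Origin on its underside below the grip's middle; x along the tube to the jaws, y from trigger bar (-y) to fixed grip (+y), z up. Butt at x = -76, linkage housing 30 to 64 (30 mm high), tube, head 97 to 125 (26 mm high), stop pad in the throat to 135, jaw tips at 168 mm. Can be slid on the bench while held from above.
- reacher_grip (a point): Where to hold the reacher: midway between grey trigger bar and black fixed grip, 17 mm above its underside; axes as the reacher's. The outer faces are flat, upright, 56 mm apart (y = -28 and +28) with the trigger free, over 30 mm high, free from x = -45 to +25. A spring holds the trigger out: 9 N at rest, 11 to 12 N at 9 to 15 mm. Squeezed only 2 to 4 mm, the reacher is held with jaws wide open.
- reacher_jaws (a point): Point midway between the jaws where the weight should be, 150 mm ahead of reacher_grip on the reacher's x axis, 14 mm above its underside; axes as the reacher's. With the trigger free the jaws stand about 47 mm apart here, a little wider at the tips; the right pad sits on a thumbscrew and may be set up to 5 mm further in or out.
- trigger (a joint): Squeeze of the trigger bar in m: 0 released, 0.020 fully in (36 mm over the outer faces). Per mm each jaw moves in 1 mm. They have the weight between them anywhere from 9 to 15 mm, by the thumbscrew's setting. From there it goes hard (1 to 2 mm): each jaw presses with half of what the squeeze exceeds the spring, e.g. 5 N a jaw 10 N above the free trigger, 10 N at 20 N above.
- jaw_left: Left steel jaw (+y side of the reacher), 60 mm long, 14 mm high, 7 to 21 mm above the reacher's underside. Origin at its pivot, 112 mm ahead of reacher_grip and 9 mm to the side.
- jaw_right: Right steel jaw (-y side of the reacher), like the left, but its pad is carried on the thumbscrew, whose setting is not the same each time. Origin at its pivot; it carries the pad.
- bore (a point): Centre of the floor of the empty middle bore of the wooden weight block, which is fixed on the plate near its front edge; z up, x along the row of bores. The bore is 28 mm across and 10 mm deep with a small chamfer; its floor is 12 mm and the block's top 22 mm above the plate's top. The block is 170 mm along x, 56 mm along y.
- weight_big: The big brass weight (30 mm across, 40 mm high) in the bore 52 mm from the empty one, towards -x of the block. Leave it.
- weight_small: The small brass weight (19 mm across, 26 mm high) in the bore 52 mm from the empty one, towards +x of the block. Leave it.
- bush: A flanged bronze bush (34 mm across, 26 mm high) standing on the bench to the right of the plate. Leave it.
- caliper: A steel vernier caliper (170 mm long, 14 mm high) lying on the back half of the plate, roughly along the plate's y. Leave it.

How it is judged:
By the outcome, as a careful person would: the job done as asked, in the order asked, and still so for the second after the job is handed in, with the robot touching nothing.
It also fails if it takes over 59 s, if anything falls off the work surface, if the arm or the gripper's body presses on something with over 40 N, if the wrist force passes 120 N, or if a joint passes its speed limit or range.

### The arm

A 7-joint arm with a two-finger parallel gripper is mounted at the origin on a cart in front of the work surface, level with it; the furniture and walls round the work are solid. World frame = base frame: x ahead of the robot, y to its left, z up, the work surface at z = 0. Lengths are in m, angles in rad, forces in N, time in s.
With the tool pointing down it reaches from about 0.4 to 0.875 m from the base axis. Payload 19.3 kg.
Tool frame: the origin (TCP) lies at the very end of the fingers, on their centre line; the grasp point (between the pads) lies 19 mm behind it; z points along the fingers, y is the line along which they close (so a half turn about z gives the same grasp; the last joint's range is limited). The gripper opens to 85 mm and grips with 20 to 120 N. Pads are 22 mm wide; open, the fingers measure 114 mm over their backs; the gripper's body (76 mm by 85 mm) begins 54 mm behind the grasp point. The pads swing forward as they close: fully open they stand 13 mm farther back than shut.
Start: joints at [1.255, 0.521, -0.036, 1.599, 0.021, 1.021, -0.113], TCP at [0.152, -0.606, 0.231] pointing down, gripper open.
Joint ranges: [-2.91, 2.91], [-0.3, 2.13], [-1.5, 1.42], [0.17, 2.43], [-1.26, 4.41], [0.16, 1.93], [-2.52, 2.52]. Speed limits (rad/s): [1.89, 1.89, 2.39, 2.39, 3.01, 3.01, 3.01].

### API

Orientations are given as [roll, pitch, yaw] about the fixed x, y, z axes, in that order (R = Rz(yaw) Ry(pitch) Rx(roll)).
In Python, from workcell import bot gives the robot as it stands.
- The arm moves only by the tool carry_out, never from a script. Its argument "rows" is a list that holds one entry, the list of rows, each a list of 4 numbers: the shift along the tool's x, y, z in m, then the turn about the tool's z in degrees. In form: [[[x, y, z, twist], ...]]. A call has 1 to 12 rows; each row is the pose to reach, as a shift and turn from the pose commanded when the call began, along the tool's axes at that moment; what a row does not reach only later rows make up. A row lasts 1/12 s, in which the tool goes at most 41.7 mm and 7.16 degrees, less where a joint would pass 70% of its speed; a pose out of reach is approached as far as the arm can. A call with a gripper value outside its range is refused whole. "grip" is the finger opening in m, from 0 to 0.0854, set as the call begins (left out, the last holds). The fingers move at their own pace and stop on an object; "grip_force" is the grip in N (left out, the last holds). Time passes only in rows, so rows that repeat a pose let the fingers close. It gives the time, the measured TCP pose, the force, the opening and the grip force at its end, in the units of the state.
- bot.observe(): the state, without advancing time (a new reading comes with each control period).
- bot.grab_frame(name): name is "side" or "top" or "wrist"; returns a dict with "pixels" (400x640x3 uint8, red, green, blue), "K" (3x3 intrinsics, pixels), "k1" (the pictures are not rectified: a ray, as slopes to the right and down, at radius r is drawn at 1 + k1 r^2 times it, then the intrinsics apply), "pose" (4x4, takes a point from camera to world coordinates). Camera axes: x right, y down, z forward; pixel columns grow to the right and rows downward; lengths in m; the calibration is good to about 2 mm. A picture is of the moment at which its call begins. There is no depth.
- bot.job_done(): hands the job in; it is judged then, once.
Trained networks look in a picture, given as the dict that the camera call returned (one of the last four; its "shot" number tells which), for a name from the list of things; names that differ only in an ending like _2 or _b are one class to them, and where a whole thing is asked for, a point or a joint stands for the part that bears it (a point fixed in the world has none). Each returns a list of dicts, best first, with "conf" (0 to 1); they miss things now and then, are a little off and sometimes report something else, mostly with a low value. They report only what shows in the picture. A call takes as long as a camera call.
- bot.look_for(picture, label): "position" ([column, row] in pixels, amid what is visible of it).
- bot.regions_of(picture, label): "region" (400x640 bool, what is visible of it) and "position" ([column, row] in pixels, amid what is visible of it).
- bot.spot_point(picture, label): "position" ([column, row] in pixels: a listed point, or the origin of a listed thing).
The state is a dict: "clock": time; "qpos": joint angles; "qd": joint speeds; "joint_efforts": joint torques, N m; "position": TCP position; "tool_rot": TCP orientation; "force": force on the tool from outside, world axes, zero at the start; "moment": the same for the moment, N m; "grip_width": finger opening in m; "finger_force": force on a finger pad.
Only numpy, scipy, OpenCV 4.12 (cv2) and the standard library are available. Lean on these libraries where they do the work, as an engineer would, in place of code of your own. Each camera call takes 0.05 s, during which the arm holds its last target. There are 200 camera calls.

## Working session

There is one attempt and no reset: what is moved stays moved. The work goes in short steps, Python scripts to look and compute and a tool call to move; the robot and the scene stay as the last step left them, time stands still between calls to the robot, and variables do not carry over. Pictures are saved under pics/ and viewed, at most 15 in all, crops included, and the job is handed in when it is done.

Besides the shell and the picture viewer there is one more tool, called after "Call:" by a JSON object that holds its "fn" and its "kwargs", one argument or row to a line. carry_out: Moves the arm, as the interface text tells. Its arguments: {"type":"object","properties":{"rows":{"type":"array","items":{"type":"array","items":{"type":"array","items":{"type":"number"}}}},"grip":{"type":"number"},"grip_force":{"type":"number"}},"required":["rows"]}

```bash
mkdir -p pics; ls; cat > h.py <<'E'
import numpy as np, cv2
from workcell import bot
def ray(f,px):
    K=f["K"];k1=f["k1"];d=np.array([(px[0]-K[0][2])/K[0][0],(px[1]-K[1][2])/K[1][1]])
    u=d.copy()
    for _ in range(20): u=d/(1+k1*(u@u))
    P=np.array(f["pose"]); return P[:3,3],P[:3,:3]@np.array([u[0],u[1],1.])
def onz(f,px,z):
    o,v=ray(f,px); return o+v*(z-o[2])/v[2]
def proj(f,p):
    P=np.array(f["pose"]);q=P[:3,:3].T@(np.array(p)-P[:3,3]);u=q[:2]/q[2];u=u*(1+f["k1"]*(u@u));K=f["K"]
    return np.array([u[0]*K[0][0]+K[0][2],u[1]*K[1][1]+K[1][2]])
def tri(obs):
    A=np.zeros((3,3));b=np.zeros(3)
    for f,px in obs:
        o,v=ray(f,px);v=v/np.linalg.norm(v);M=np.eye(3)-np.outer(v,v);A+=M;b+=M@o
    return np.linalg.solve(A,b)
def save(f,n): cv2.imwrite(f"pics/{n}.png",np.ascontiguousarray(np.array(f["pixels"])[:,:,::-1]))
E
python3 - <<'E'
from h import *
s=bot.observe();print({k:np.round(v,3).tolist() for k,v in s.items()})
T=bot.grab_frame("top");S=bot.grab_frame("side");W=bot.grab_frame("wrist")
save(T,"t0");save(S,"s0")
cv2.imwrite("pics/a.png",np.vstack([cv2.imread("pics/t0.png")]))
for n,f in (("top",T),("side",S),("wrist",W)):
    print(n,np.round(np.array(f["pose"]),3).tolist())
    for l in "plate weight_center weight reacher reacher_grip reacher_jaws jaw_left jaw_right bore weight_big weight_small bush caliper".split():
        r=bot.spot_point(f,l)
        print(l,[(np.round(x["position"],1).tolist(),round(x["conf"],2),np.round(onz(f,x["position"],0),3)[:2].tolist()) for x in r[:2]])
E
```

```text
pics
{'clock': 0.0, 'qpos': [1.255, 0.522, -0.036, 1.6, 0.021, 1.021, -0.113], 'qd': [0.001, 0.0, -0.001, 0.001, 0.001, -0.002, 0.002], 'joint_efforts': [0.0, -92.709, 1.981, -36.994, 0.018, 0.008, 0.0], 'position': [0.152, -0.606, 0.231], 'tool_rot': [-3.14, 0.0, 0.246], 'force': [-0.892, 0.459, 1.541], 'moment': [0.0, -0.01, -0.029], 'finger_force': 0.0, 'grip_width': 0.085}
top [[0.021, -0.991, 0.132, 0.413], [-1.0, -0.018, 0.02, 0.322], [-0.018, -0.132, -0.991, 1.018], [0.0, 0.0, 0.0, 1.0]]
plate [([264.8, 191.8], 0.9, [0.555, 0.416])]
weight_center [([301.6, 171.7], 0.66, [0.599, 0.34])]
weight []
reacher [([370.7, 262.7], 0.73, [0.412, 0.195]), ([300.1, 171.4], 0.56, [0.6, 0.343])]
reacher_grip [([372.1, 261.2], 0.83, [0.415, 0.192])]
reacher_jaws [([373.6, 184.3], 0.78, [0.575, 0.189]), ([334.7, 134.7], 0.31, [0.68, 0.272])]
jaw_left [([370.1, 199.7], 0.69, [0.542, 0.196]), ([379.1, 206.4], 0.18, [0.529, 0.178])]
jaw_right [([376.2, 206.6], 0.46, [0.528, 0.184])]
bore [([262.2, 193.9], 0.43, [0.55, 0.422])]
weight_big [([299.5, 170.3], 0.62, [0.602, 0.345])]
weight_small [([26
[... 648 characters left out ...]
w_right [([295.2, 197.9], 0.73, [0.528, 0.174])]
bore [([342.6, 180.3], 0.72, [0.401, 0.169]), ([296.9, 197.1], 0.69, [0.523, 0.174])]
weight_big [([312.0, 213.8], 0.73, [0.522, 0.243])]
weight_small [([363.3, 224.5], 0.4, [0.446, 0.327])]
bush [([283.3, 201.5], 0.58, [0.557, 0.173]), ([249.6, 253.3], 0.57, [0.683, 0.288])]
caliper [([332.9, 252.3], 0.66, [0.542, 0.367]), ([297.6, 198.9], 0.16, [0.525, 0.18])]
wrist [[0.244, -0.929, -0.278, 0.223], [-0.97, -0.235, -0.067, -0.588], [-0.003, 0.286, -0.958, 0.374], [0.0, 0.0, 0.0, 1.0]]
plate []
weight_center []
weight []
reacher []
reacher_grip []
reacher_jaws []
jaw_left []
jaw_right []
bore []
weight_big []
weight_small []
bush []
caliper []
```

```bash
python3 - <<'E'
import cv2
t=cv2.imread("pics/t0.png")[90:330,180:450];s=cv2.imread("pics/s0.png")[150:350,200:440]
cv2.imwrite("pics/a.png",cv2.resize(t,(675,600),interpolation=2));cv2.imwrite("pics/b.png",cv2.resize(s,(720,600),interpolation=2))
E
```

```text
(no output)
```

View pics/a.png

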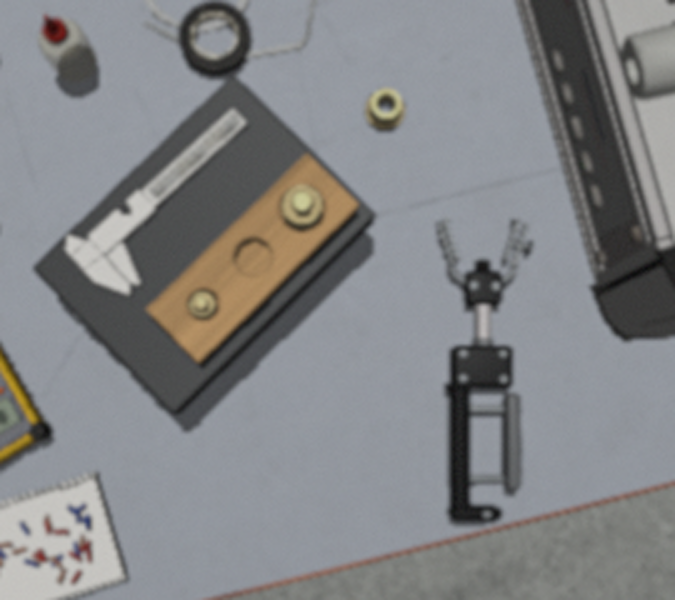

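View pics/b.png

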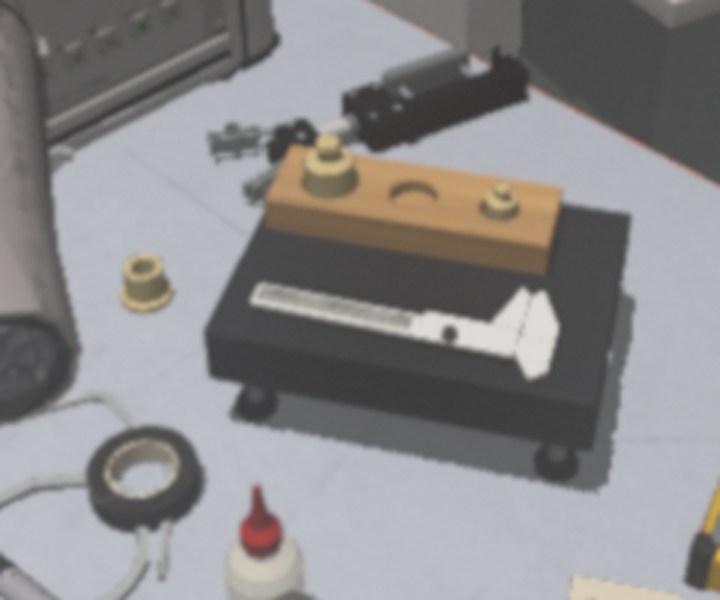

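The pictures show the plate with its front face towards the lower right of the top view. The front corners are near (251,255) and (329,175) in that view. The reacher lies with its jaws at about (374,184), pointing along +x, and the bore is near (281,193).

```bash
python3 - <<'E'
from h import *
T=bot.grab_frame("top");S=bot.grab_frame("side");W=bot.grab_frame("wrist")
print(W["K"],W["k1"],T["K"][0][0],S["K"][0][0])
a,b=onz(T,(251.2,254.8),.08),onz(T,(328.8,174.8),.08)
d=a-b;print("front",a,b,np.linalg.norm(d),"yaw",np.degrees(np.arctan2(d[1],d[0]))-90)
for n,z,px in (("big",.132,(300.8,171.5)),("small",.118,(260.8,211)),("bore",.102,(281.2,192.8))): print(n,onz(T,px,z))
for l in ("reacher_grip","reacher_jaws"):
    o=[(f,bot.spot_point(f,l)[0]["position"]) for f in (T,S)]
    print(l,tri(o))
for l in ("weight_big","weight_small","bush","caliper","bore"):
  for f in (T,S): print(l,[(np.round(x["position"],1).tolist(),round(x["conf"],2)) for x in bot.look_for(f,l)[:2]])
E
```

```text
[[340.15780866   0.         319.78052227]
 [  0.         340.15780866 200.77806281]
 [  0.           0.           1.        ]] 0.007153358067310408 491.9874871158132 457.06554395237913
front [0.42260153 0.43132208 0.08      ] [0.5792715 0.2861662 0.08     ] 0.21357834251107008 yaw 47.18466751896861
big [0.5752704 0.3393734 0.132    ]
small [0.502731   0.41178403 0.118     ]
bore [0.53944262 0.37600784 0.102     ]
reacher_grip [0.41961084 0.1922337  0.01309622]
reacher_jaws [0.57149561 0.19655487 0.01918761]
weight_big [([302.4, 169.5], 0.78), ([281.4, 196.6], 0.17)]
weight_big [([311.8, 203.9], 0.72)]
weight_small [([262.1, 212.1], 0.49)]
weight_small [([351.7, 256.9], 0.55), ([363.8, 216.5], 0.45)]
bush [([335.0, 135.0], 0.52)]
bush [([246.0, 248.0], 0.58)]
caliper [([233.1, 175.3], 0.72)]
caliper [([350.8, 254.6], 0.68)]
bore [([281.0, 192.6], 0.7)]
bore [([338.5, 220.8], 0.91), ([288.8, 210.6], 0.5)]
```

View pics/t0.png

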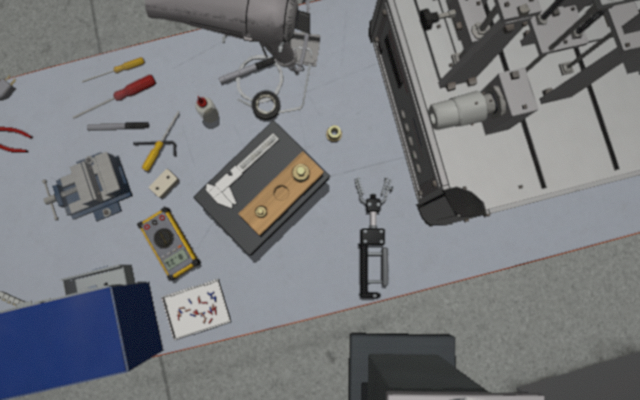

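View pics/s0.png

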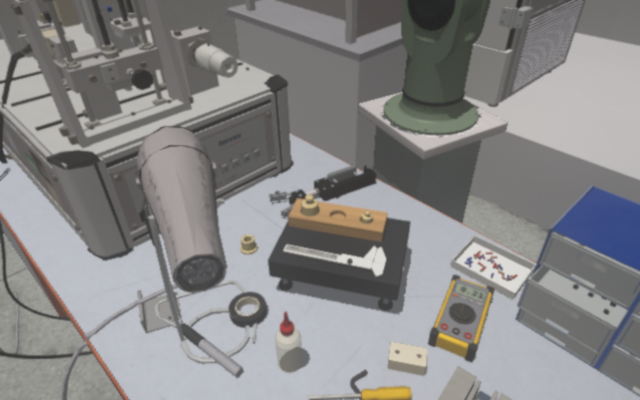

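The top and side views show a large machine on the right, with its corner at about (420,222) in the top view. I keep the path at x ≤ 0.4 until I'm past it.

Call:
{"fn": "carry_out", "kwargs": {
  "rows": [
    [[0.025,-0.03,0,-7],[0.05,-0.06,0,-14],[0.075,-0.09,0,-21],[0.1,-0.12,0,-28],[0.125,-0.15,0,-35],[0.15,-0.18,0,-42],[0.175,-0.21,0,-49],[0.2,-0.24,0,-56],[0.225,-0.27,0,-63],[0.25,-0.3,0,-70],[0.275,-0.33,0,-77],[0.3,-0.36,0,-84]]
  ]
}}

```text
clock: 3.95
position: [0.3559, -0.1824, 0.2316]
tool_rot: [3.141, 0.001, 1.718]
force: [1.9, -0.9, -0.9]
grip_width: 0.0854
finger_force: 0.0
```

Call:
{"fn": "carry_out", "kwargs": {
  "rows": [
    [[0.03,0.025,0,-7],[0.06,0.05,0,-14],[0.09,0.065,0,-21],[0.12,0.075,0,-28],[0.15,0.08,0,-35],[0.18,0.085,0,-42],[0.21,0.09,0,-49],[0.24,0.095,0,-56],[0.27,0.1,0.02,-63],[0.3,0.105,0.05,-70],[0.33,0.11,0.08,-77],[0.365,0.115,0.11,-84]]
  ]
}}

```text
clock: 4.95
position: [0.4179, 0.1894, 0.1243]
tool_rot: [3.141, 0.0, -3.1]
force: [1.7, -1.1, 0.3]
grip_width: 0.0852
finger_force: 0.0
```

```bash
python3 - <<'E'
from h import *
s=bot.observe();print(s["position"],np.degrees(s["tool_rot"]),np.round(s["qpos"],2))
W=bot.grab_frame("wrist");save(W,"w1");np.save("w1.npy",W,allow_pickle=True)
for l in ("reacher_grip","reacher_jaws","weight","weight_center"):
    z={"reacher_grip":.017,"reacher_jaws":.014,"weight":0,"weight_center":.016}[l]
    print(l,[(np.round(x["position"],1).tolist(),round(x["conf"],2),np.round(onz(W,x["position"],z),4)[:2].tolist()) for x in bot.spot_point(W,l)[:2]])
E
```

```text
[0.41790951 0.18941231 0.12428105] [ 1.79992111e+02  1.93954173e-02 -1.77633957e+02] [ 0.1   0.56 -0.86  2.09  0.62  0.77  0.46]
reacher_grip [([326.8, 197.7], 0.91, [0.4174, 0.1956])]
reacher_jaws [([315.9, 355.6], 0.6, [0.5662, 0.193])]
weight []
weight_center []
```

View pics/w1.png

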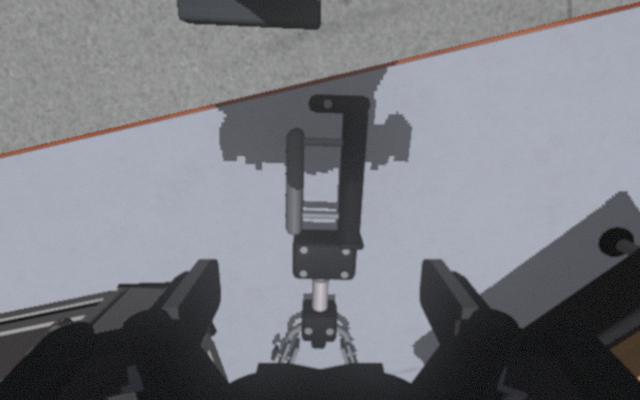

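The wrist view shows the reacher nearly centred, with its grip at (327,198). The fingers hide the bottom of the picture, and the plate's left front foot is at (615,240). The weight isn't visible yet, so I'll work out a better viewpoint.

```bash
cat > v.py <<'E'
from h import *
W=np.load("w1.npy",allow_pickle=True).item()
P=np.array(W["pose"]); t=np.array([.4179,.1894,.1243]);yw=np.radians(-177.63)
def Rz(a): return np.array([[np.cos(a),-np.sin(a),0],[np.sin(a),np.cos(a),0],[0,0,1]])
R0=Rz(yw)
Rc=R0.T@P[:3,:3];tc=R0.T@(P[:3,3]-t)
c=np.array([.5565,.417,0]);py=np.radians(47.2);u=np.array([np.cos(py),np.sin(py),0]);l=np.array([-u[1],u[0],0])
pts=[]
for lat in np.arange(-.05,.051,.02):
    for d in (.044,.053,.062):
        for z in (.002,.012): pts.append(c+u*(-.08+d-.012)+l*lat+[0,0,z])
best=[]
for x in np.arange(.28,.46,.02):
  for y in np.arange(.10,.46,.02):
    if np.hypot(x,y)<.40 : continue
    for z in (.06,.08,.1,.12,.15):
      for yaw in range(130,300,10):
        f=dict(W);Q=np.eye(4);Q[:3,:3]=Rz(np.radians(yaw))@Rc;Q[:3,3]=Rz(np.radians(yaw))@tc+[x,y,z];f["pose"]=Q
        n=0
        for p in pts:
            o=Q[:3,3];s=(o-c)@u; sp=(p-c)@u
            k=(-.08-sp)/(s-sp); 
            if s>-.08 or (p+(o-p)*k)[2]>.038: continue
            a=proj(f,p)
            if not(5<a[0]<635 and 5<a[1]<395): continue
            if 120<a[0]<530 and a[1]>250: continue
            n+=1
        best.append((n,round(x,2),round(y,2),z,yaw))
best.sort(reverse=True);print(len(pts),best[:12],[b for b in best if b[1]<.5 and b[4]<240][:6])
E
python3 v.py
```

```text
36 [(18, np.float64(0.34), np.float64(0.22), 0.1, 280), (16, np.float64(0.42), np.float64(0.12), 0.12, 190), (16, np.float64(0.4), np.float64(0.16), 0.1, 180), (16, np.float64(0.4), np.float64(0.1), 0.15, 190), (16, np.float64(0.38), np.float64(0.14), 0.12, 180), (16, np.float64(0.36), np.float64(0.24), 0.08, 280), (16, np.float64(0.36), np.float64(0.18), 0.1, 170), (15, np.float64(0.44), np.float64(0.14), 0.1, 190), (15, np.float64(0.44), np.float64(0.1), 0.12, 200), (15, np.float64(0.4), np.float64(0.14), 0.12, 180), (15, np.float64(0.4), np.float64(0.12), 0.12, 190), (15, np.float64(0.4), np.float64(0.1), 0.12, 190)] [(16, np.float64(0.42), np.float64(0.12), 0.12, 190), (16, np.float64(0.4), np.float64(0.16), 0.1, 180), (16, np.float64(0.4), np.float64(0.1), 0.15, 190), (16, np.float64(0.38), np.float64(0.14), 0.12, 180), (16, np.float64(0.36), np.float64(0.18), 0.1, 170), (15, np.float64(0.44), np.float64(0.14), 0.1, 190)]
```

Call:
{"fn": "carry_out", "kwargs": {
  "rows": [
    [[0.019,-0.029,0.024,2],[0.019,-0.029,0.024,2]]
  ]
}}

```text
clock: 5.37
position: [0.3974, 0.1529, 0.1]
tool_rot: [-3.137, -0.003, 3.136]
force: [0.0, -1.8, -0.5]
grip_width: 0.0856
finger_force: 0.0
```

```bash
python3 - <<'E'
from h import *
W=bot.grab_frame("wrist");save(W,"w2");np.save("w2.npy",W,allow_pickle=True)
for l in ("weight","weight_center"):
    print(l,[(np.round(x["position"],1).tolist(),round(x["conf"],2),np.round(onz(W,x["position"],0),4)[:2].tolist()) for x in bot.spot_point(W,l)[:2]])
im=cv2.imread("pics/w2.png")[180:400,420:640]
im=np.clip(im.astype(float)*1.8,0,255).astype(np.uint8)
cv2.imwrite("pics/w2c.png",cv2.resize(im,(590,590),interpolation=2))
E
```

```text
weight []
weight_center []
```

View pics/w2c.png

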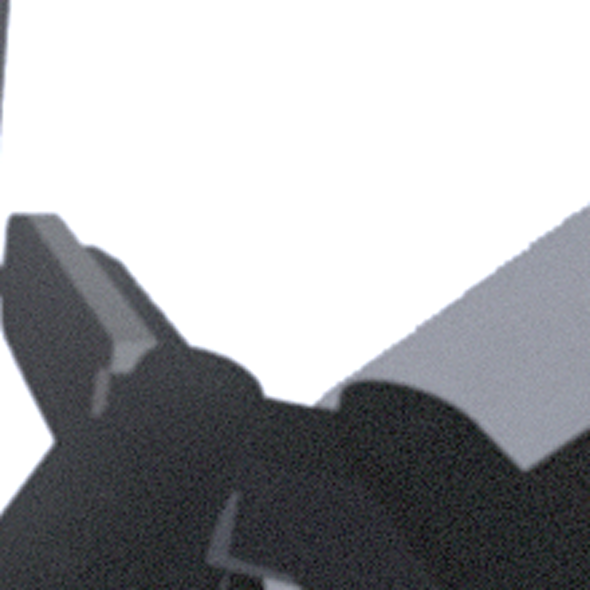

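Call:
{"fn": "carry_out", "kwargs": {
  "rows": [
    [[0,0,0,0],[0,0,0,0],[0,0,0,0],[0,0,0,0],[0,0,0,0],[0,0,0,0]]
  ],
  "grip": 0.0,
  "grip_force": 20
}}

```text
clock: 6.02
position: [0.4001, 0.1588, 0.1018]
tool_rot: [3.141, 0.0, -3.14]
force: [-0.6, 0.8, 0.3]
grip_width: 0.0123
finger_force: 0.0
```

```bash
python3 - <<'E'
from h import *
W=bot.grab_frame("wrist");save(W,"w3");np.save("w3.npy",W,allow_pickle=True)
for l in ("weight","weight_center"):
    print(l,[(np.round(x["position"],1).tolist(),round(x["conf"],2),np.round(onz(W,x["position"],0),4)[:2].tolist()) for x in bot.spot_point(W,l)[:2]])
s=bot.observe();print(s["clock"],s["grip_width"])
im=cv2.imread("pics/w3.png");g=cv2.cvtColor(im,6)
for r in range(250,400,15): print(r,g[r,340:640:12].tolist())
E
```

```text
weight [([570.8, 369.1], 0.86, [0.5545, 0.3803])]
weight_center [([584.7, 381.1], 0.67, [0.5674, 0.3953])]
6.1667 5.3082976497990986e-05
250 [74, 144, 145, 139, 47, 57, 171, 177, 173, 173, 175, 176, 175, 173, 176, 175, 175, 173, 173, 175, 174, 174, 173, 174, 148]
265 [62, 64, 49, 44, 47, 54, 168, 167, 169, 172, 175, 176, 173, 176, 175, 173, 176, 175, 175, 174, 175, 175, 175, 83, 87]
280 [44, 68, 45, 50, 45, 48, 108, 171, 172, 173, 174, 174, 175, 176, 173, 173, 175, 176, 175, 173, 175, 83, 85, 88, 85]
295 [50, 46, 44, 41, 52, 50, 91, 87, 171, 175, 175, 174, 175, 174, 174, 174, 175, 173, 173, 140, 84, 90, 86, 88, 86]
310 [47, 43, 41, 42, 31, 39, 40, 46, 46, 46, 172, 171, 171, 170, 172, 175, 173, 170, 89, 87, 88, 83, 88, 87, 86]
325 [44, 37, 37, 34, 34, 36, 32, 41, 39, 36, 44, 43, 167, 172, 171, 174, 87, 87, 87, 87, 85, 84, 88, 84, 91]
340 [166, 39, 36, 37, 34, 33, 36, 38, 36, 35, 39, 39, 29, 33, 83, 88, 83, 88, 83, 85, 86, 87, 89, 79, 18]
355 [167, 34, 38, 33, 33, 33, 35, 38, 53, 170, 37, 29, 31, 31, 30, 22, 53, 84, 86, 86, 84, 85, 27, 29, 25]
370 [36, 34, 33, 27, 26, 25, 35, 30, 35, 21, 157, 33, 34, 32, 23, 30, 24, 18, 30, 65, 21, 28, 27, 31, 20]
385 [29, 35, 27, 31, 28, 25, 23, 36, 29, 26, 30, 27, 25, 33, 25, 19, 28, 28, 29, 17, 22, 29, 19, 27, 16]
```

```bash
python3 - <<'E'
exec(open("v.py").read().split("pts=[]")[0])
W3=np.load("w3.npy",allow_pickle=True).item()
print(onz(W3,(584.7,381.1),.016))
w=np.array([.5545,.3803,0])
for x in (.38,.40,.42):
  for y in (.10,.12,.14,.16):
    for z in (.1,.12):
      for yaw in (165,172,180,188,195):
        f=dict(W);Q=np.eye(4);Q[:3,:3]=Rz(np.radians(yaw))@Rc;Q[:3,3]=Rz(np.radians(yaw))@tc+[x,y,z];f["pose"]=Q
        a=proj(f,w);b=proj(f,w-.012*u+[0,0,.015])
        o=Q[:3,3];s=(o-c)@u;sp=(w-c)@u-.012;k=(-.08-sp)/(s-sp);top=.04-(o[2]-.04)*( -.08-s)**-1*0
        # height on weight front visible under slab edge
        e=(-.08-s);h=.04-(o[2]-.04)/e*(sp+.08)
        if 560<a[0]<625 and a[1]<375 and h>.004: print(x,y,z,yaw,a.round(),b.round(),"visible up to",round(h,4))
E
```

```text
[0.5516751  0.37982365 0.016     ]
0.38 0.1 0.12 180 [616. 372.] [622. 377.] visible up to 0.0125
0.38 0.12 0.12 180 [594. 372.] [599. 377.] visible up to 0.0112
0.38 0.14 0.1 172 [624. 356.] [630. 363.] visible up to 0.0117
0.38 0.14 0.12 172 [605. 340.] [610. 345.] visible up to 0.0089
0.38 0.14 0.12 180 [573. 371.] [577. 377.] visible up to 0.0098
0.38 0.16 0.1 172 [600. 359.] [605. 365.] visible up to 0.0102
0.38 0.16 0.12 165 [608. 314.] [611. 319.] visible up to 0.0063
0.38 0.16 0.12 172 [583. 343.] [586. 348.] visible up to 0.0072
0.4 0.1 0.12 180 [621. 354.] [628. 359.] visible up to 0.0113
0.4 0.12 0.1 180 [617. 371.] [625. 376.] visible up to 0.0126
0.4 0.12 0.12 180 [599. 354.] [605. 359.] visible up to 0.0099
0.4 0.14 0.1 180 [594. 370.] [600. 376.] visible up to 0.0111
0.4 0.14 0.12 172 [607. 322.] [612. 326.] visible up to 0.0073
0.4 0.14 0.12 180 [577. 354.] [582. 358.] visible up to 0.0083
0.4 0.16 0.1 172 [602. 339.] [607. 345.] visible up to 0.0086
0.4 0.16 0.1 180 [571. 370.] [576. 376.] visible up to 0.0095
0.4 0.16 0.12 165 [607. 295.] [611. 299.] visible up to 0.0044
0.4 0.16 0.12 172 [584. 324.] [588. 329.] visible up to 0.0055
0.42 0.1 0.12 188 [593. 370.] [600. 374.] visible up to 0.0107
0.42 0.12 0.1 180 [623. 351.] [631. 356.] visible up to 0.0112
0.42 0.12 0.12 180 [604. 336.] [610. 339.] visible up to 0.0084
0.42 0.12 0.12 188 [573. 367.] [578. 371.] visible up to 0.0092
0.42 0.14 0.1 180 [600. 351.] [606. 356.] visible up to 0.0096
0.42 0.14 0.12 172 [610. 303.] [614. 306.] visible up to 0.0056
0.42 0.14 0.12 180 [582. 336.] [587. 339.] visible up to 0.0067
0.42 0.16 0.1 172 [604. 319.] [609. 324.] visible up to 0.0068
0.42 0.16 0.1 180 [576. 351.] [581. 356.] visible up to 0.0079
0.42 0.16 0.12 180 [560. 336.] [564. 339.] visible up to 0.0047
```

Call:
{"fn": "carry_out", "kwargs": {
  "rows": [
    [[-0.02,-0.019,0,0],[-0.02,-0.019,0.001,0],[-0.02,-0.019,0.001,0]]
  ]
}}

```text
clock: 6.42
position: [0.4206, 0.139, 0.1005]
tool_rot: [-3.142, -0.0, 3.141]
force: [-0.6, 0.1, -0.3]
grip_width: 0.0002
finger_force: 0.0
```

```bash
python3 - <<'E'
from h import *
W=bot.grab_frame("wrist");save(W,"w4");np.save("w4.npy",W,allow_pickle=True)
for l in ("weight","weight_center"):
    print(l,[(np.round(x["position"],1).tolist(),round(x["conf"],2),np.round(onz(W,x["position"],0 if l=="weight" else .016),4)[:2].tolist()) for x in bot.spot_point(W,l)[:2]])
r=bot.regions_of(W,"weight")
if r:
  ys,xs=np.nonzero(r[0]["region"]);print(r[0]["conf"],xs.min(),xs.max(),ys.min(),ys.max())
im=cv2.imread("pics/w4.png")[280:400,480:640]
im=np.clip(im.astype(float)*2.2,0,255).astype(np.uint8)
cv2.imwrite("pics/w4c.png",cv2.resize(im,(800,600),interpolation=2))
E
```

```text
weight [([603.6, 349.5], 0.95, [0.5535, 0.3825])]
weight_center []
0.8 586 614 338 360
```

View pics/w4c.png

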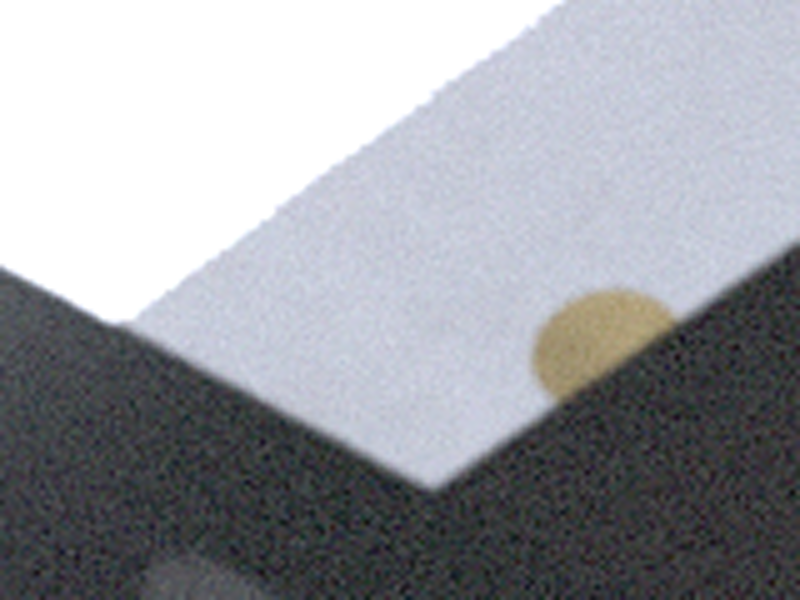

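The crop shows the weight under the slab edge, spanning about columns 586–616 and rows 337–361. The slab's lower front edge runs from (566,378) to (640,328).

```bash
python3 - <<'E'
from h import *
from scipy.optimize import least_squares
W=np.load("w4.npy",allow_pickle=True).item()
a,b=onz(W,(566.4,378),.04),onz(W,(640,328),.04);d=a-b
py=np.degrees(np.arctan2(d[1],d[0]))-90
print("edge",a,b,py)
c=np.array([.5565,.417]);u=np.array([np.cos(np.radians(47.2)),np.sin(np.radians(47.2))]);print("edge depth rel c",(a[:2]-c)@u,(b[:2]-c)@u)
pts=np.array([(586,351),(589,345),(594,339.6),(602,337.4),(610,339),(614.4,342.4)])
th=np.linspace(0,2*np.pi,60)
def res(p):
    q=np.array([proj(W,[p[0]+.012*np.cos(t),p[1]+.012*np.sin(t),z]) for z in (0,.02) for t in th],np.float32)
    h=cv2.convexHull(q)
    return [cv2.pointPolygonTest(h,(float(x),float(y)),True) for x,y in pts]
r=least_squares(res,[.5535,.3815],diff_step=1e-3);print(r.x,np.round(r.fun,2),"depth,lat",(r.x-c)@u+.08,(r.x-c)@np.array([-u[1],u[0]]))
E
```

```text
edge [0.54485743 0.32125992 0.04      ] [0.5015189  0.36349255 0.04      ] -134.25956837598193
edge depth rel c -0.07815779762675863 -0.07661643970664198
[0.55328855 0.37975848] [ 0.01  0.48 -0.45 -0.16  0.12  0.19] depth,lat 0.05049279307368314 -0.0229470966184872
```

Call:
{"fn": "carry_out", "kwargs": {
  "rows": [
    [[0.002,0.03,0,0],[0.002,0.055,0,0],[0.002,0.055,0,0],[0.002,0.055,0,0],[0.002,0.055,0,0],[0.002,0.055,0.01,0],[0.002,0.055,0.03,0],[0.002,0.055,0.05,0],[0.002,0.055,0.07,0],[0.002,0.055,0.085,0],[0.002,0.055,0.095,0],[0.002,0.055,0.099,0]]
  ],
  "grip": 0.0854
}}

```text
clock: 7.62
position: [0.4171, 0.1937, -0.0001]
tool_rot: [-3.141, -0.002, -3.141]
force: [-0.2, 0.4, -0.1]
grip_width: 0.0853
finger_force: 0.0
```

Call:
{"fn": "carry_out", "kwargs": {
  "rows": [
    [[0,0,0,0],[0,0,0,0],[0,0,0,0],[0,0,0,0]]
  ],
  "grip": 0.053,
  "grip_force": 20
}}

```text
clock: 7.95
position: [0.4184, 0.1952, 0.0025]
tool_rot: [3.14, 0.001, -3.14]
force: [-1.1, 2.3, 1.0]
grip_width: 0.0532
finger_force: 10.5
```

```bash
python3 - <<'E'
from h import *
s=bot.observe();print(s["position"],np.round(s["qpos"],2),s["force"],s["grip_width"],s["finger_force"])
T=bot.grab_frame("top");S=bot.grab_frame("side")
for l in ("reacher_jaws","reacher_grip"):
    o=[(f,bot.spot_point(f,l)[0]) for f in (T,S)]
    print(l,[x["conf"] for _,x in o],tri([(f,x["position"]) for f,x in o]),onz(T,o[0][1]["position"],.014))
save(T,"t5")
E
```

```text
[0.41837094 0.19517045 0.00250919] [-0.09  0.75 -0.63  2.14  0.9   0.54  0.17] [-1.06445491  2.26648966  0.96081598] 0.05317186618120402 10.544468611478806
reacher_jaws [0.6, 0.58] [0.57079441 0.19105917 0.01350515] [0.5738447  0.18917956 0.014     ]Traceback (most recent call last):
  File "<stdin>", line 5, in <module>
IndexError: list index out of range
```

Call:
{"fn": "carry_out", "kwargs": {
  "rows": [
    [[0.003,0.002,0,-4],[0.006,0.003,0,-8],[0.009,0.005,0,-12],[0.012,0.006,0,-16],[0.015,0.008,0,-20],[0.018,0.01,0,-24],[0.021,0.012,0,-28],[0.024,0.013,0,-32],[0.027,0.015,0,-36],[0.029,0.016,0,-40],[0.031,0.017,0,-44],[0.031,0.017,0,-46]]
  ]
}}

```text
clock: 9.2
position: [0.3876, 0.2117, 0.0024]
tool_rot: [-3.141, 0.001, -2.334]
force: [1.4, -0.8, 9.0]
grip_width: 0.0533
finger_force: 9.0
```

```bash
python3 - <<'E'
from h import *
s=bot.observe();print(s["position"],np.degrees(s["tool_rot"]),np.round(s["qpos"],2),s["force"],s["grip_width"],s["finger_force"])
T=bot.grab_frame("top");W=bot.grab_frame("wrist");save(T,"t6");save(W,"w6")
for n,f in (("top",T),("wrist",W)):
  for l in ("reacher_jaws",):
    print(n,[(np.round(x["position"],1),x["conf"],onz(f,x["position"],.014)) for x in bot.spot_point(f,l)[:1]])
a=cv2.imread("pics/t6.png")[140:310,260:430]
cv2.imwrite("pics/t6c.png",cv2.resize(a,(598,598),interpolation=2))
E
```

```text
[0.38755416 0.21172641 0.0024013 ] [-1.79946603e+02  7.21681092e-02 -1.33715368e+02] [-0.04  0.79 -0.78  2.18  1.05  0.61  0.76] [ 1.37379917 -0.766057    8.96262166] 0.05328270230401474 9.027958363294601
top [(array([313.5, 219.6]), 0.86, array([0.49748649, 0.31372473, 0.014     ]))]
wrist []
```

View pics/t6c.png

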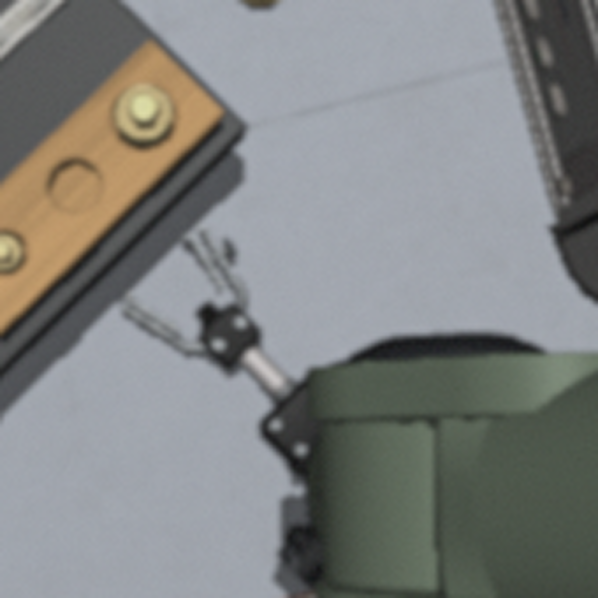

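```bash
python3 - <<'E'
from h import *
T=bot.grab_frame("top")
f=lambda cx,cy,z:onz(T,(260+cx*.2843,140+cy*.2843),z)[:2]
t=np.array([.3876,.2117]);y=np.radians(46.28);u=np.array([np.cos(y),np.sin(y)]);l=np.array([-u[1],u[0]])
for n,p in (("Ltip in",f(127,302,.021)),("Rtip in",f(188,243,.021)),("headL",f(215,345,.026)),("headR",f(240,323,.026)),("hous",f(268,428,.03)),("tube1",f(250,360,.02)),("tube2",f(282,393,.02)),("wt",np.array([.5535,.380]))): print(n,p.round(4),((p-t)@u).round(4),((p-t)@l).round(4))
r=bot.regions_of(T,"jaw_left"),bot.regions_of(T,"jaw_right")
for q in r:
  if q:
    ys,xs=np.nonzero(q[0]["region"]);P=np.array([onz(T,(a,b),.021)[:2]-t for a,b in zip(xs,ys)])
    A=P@u;B=P@l
    for k in (.135,.145,.155,.165):
        m=abs(A-k)<.004
        if m.any(): print(q[0]["conf"],k,B[m].min().round(4),B[m].max().round(4))
E
```

```text
Ltip in [0.4835 0.3488] 0.1654 0.0255
Rtip in [0.5184 0.3143] 0.1645 -0.0236
headL [0.4595 0.2979] 0.112 0.0076
headR [0.4724 0.2837] 0.1106 -0.0115
hous [0.413  0.2672] 0.0577 0.02
tube1 [0.4516 0.2775] 0.0918 -0.0008
tube2 [0.4331 0.2589] 0.0655 -0.0002
wt [0.5535 0.38  ] 0.2363 -0.0036
0.68 0.135 0.0173 0.023
0.68 0.145 0.0173 0.0259
0.68 0.155 0.0187 0.0287
0.68 0.165 0.0215 0.0287
```

The top view shows the open jaws lined up ahead of the plate, with tips at about (295,227) and (314,209). The weight is about 87 mm ahead and 3 mm to the right.

Call:
{"fn": "carry_out", "kwargs": {
  "rows": [
    [[-0.004,-0.002,-0.001,0],[-0.012,-0.003,-0.001,0],[-0.022,-0.003,-0.001,0],[-0.032,-0.003,-0.001,0],[-0.042,-0.003,-0.001,0],[-0.052,-0.003,-0.001,0],[-0.062,-0.003,-0.001,0],[-0.07,-0.003,-0.001,0],[-0.076,-0.003,-0.001,0],[-0.081,-0.003,-0.001,0],[-0.085,-0.003,-0.001,0],[-0.087,-0.003,-0.001,0]]
  ]
}}

```text
clock: 10.55
position: [0.4497, 0.2725, 0.0027]
tool_rot: [3.142, -0.0, -2.337]
force: [-1.7, -0.8, -1.8]
grip_width: 0.0532
finger_force: 9.6
```

Call:
{"fn": "carry_out", "kwargs": {
  "rows": [
    [[0,0,0,0],[0,0,0,0],[0,0,0,0],[0,0,0,0]]
  ],
  "grip": 0.048
}}

```text
clock: 10.88
position: [0.4494, 0.2732, 0.0033]
tool_rot: [3.141, 0.002, -2.336]
force: [-2.9, 3.0, 5.5]
grip_width: 0.0485
finger_force: 12.6
```

Call:
{"fn": "carry_out", "kwargs": {
  "rows": [
    [[0,0,0,0],[0,0,0,0],[0,0,0,0]]
  ],
  "grip": 0.046
}}

```text
clock: 11.13
position: [0.4489, 0.2736, 0.0035]
tool_rot: [3.14, 0.002, -2.336]
force: [-6.9, 4.3, 12.6]
grip_width: 0.0466
finger_force: 14.8
```

Call:
{"fn": "carry_out", "kwargs": {
  "rows": [
    [[0,0,0,0],[0,0,0,0],[0,0,0,0]]
  ],
  "grip": 0.044
}}

```text
clock: 11.38
position: [0.4486, 0.274, 0.0037]
tool_rot: [3.14, 0.002, -2.336]
force: [-9.8, 5.4, 16.5]
grip_width: 0.0452
finger_force: 18.1
```

Call:
{"fn": "carry_out", "kwargs": {
  "rows": [
    [[0,0.001,-0.001,0],[0,0.002,-0.002,0],[0,0.003,-0.003,0],[0,0.004,-0.003,0],[0,0.004,-0.003,0],[0,0.004,-0.003,0]]
  ]
}}

```text
clock: 11.88
position: [0.4465, 0.2748, 0.0056]
tool_rot: [-3.142, -0.0, -2.337]
force: [-0.9, -0.0, -3.1]
grip_width: 0.0443
finger_force: 21.3
```

Call:
{"fn": "carry_out", "kwargs": {
  "rows": [
    [[0.002,0,0,0],[0.006,0,0,0],[0.012,0,0,0],[0.02,0,0,0],[0.028,0,0,0],[0.036,0,0,0],[0.044,0,0,0],[0.052,0,0,0],[0.06,0,0,0],[0.068,0,0,0],[0.075,0,0,0],[0.08,0,0,0]]
  ]
}}

```text
clock: 12.88
position: [0.3905, 0.2167, 0.0057]
tool_rot: [-3.141, -0.0, -2.337]
force: [-0.3, 0.5, -3.3]
grip_width: 0.0448
finger_force: 21.2
```

```bash
python3 - <<'E'
from h import *
s=bot.observe();print(s["position"],s["force"],s["grip_width"],s["finger_force"])
T=bot.grab_frame("top");save(T,"t7")
for l in ("weight","weight_center"):
    print(l,[(np.round(x["position"],1),x["conf"],onz(T,x["position"],.0 if l=="weight" else .016)) for x in bot.spot_point(T,l)[:2]])
r=bot.regions_of(T,"reacher_jaws");
a=cv2.imread("pics/t7.png")[160:300,270:410]
cv2.imwrite("pics/t7c.png",cv2.resize(a,(560,560),interpolation=2))
E
```

```text
[0.39051464 0.21666866 0.00574407] [-0.31229943  0.54908277 -3.32154017] 0.044783902622572994 21.17379069328308
weight [(array([300.6, 173.1]), 0.5, array([0.59602673, 0.34236919, 0.        ])), (array([267. , 190.4]), 0.4, array([0.55805177, 0.41195103, 0.        ]))]
weight_center [(array([308.8, 218.4]), 0.51, array([0.49959148, 0.32337399, 0.016     ]))]
```

View pics/t7c.png

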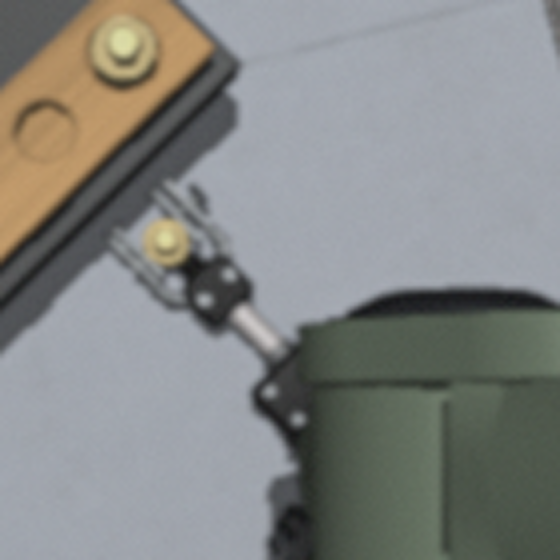

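The crop shows the weight upright between the jaws at (167,241), clear of the slab. I'll swing it away to a spot with room on the bench.

Call:
{"fn": "carry_out", "kwargs": {
  "rows": [
    [[-0.002,0.001,0,1.5],[-0.005,0.003,0,4.5],[-0.008,0.005,0,8],[-0.012,0.008,0,12],[-0.016,0.011,0,16],[-0.02,0.014,0,20],[-0.024,0.017,0,24.5],[-0.029,0.02,0,29],[-0.033,0.023,0,33.5],[-0.037,0.026,0,38],[-0.041,0.029,0,42],[-0.044,0.031,0,45]]
  ]
}}

```text
clock: 14.08
position: [0.3995, 0.2718, 0.0058]
tool_rot: [3.141, 0.0, -3.127]
force: [-0.1, -0.2, -3.5]
grip_width: 0.0447
finger_force: 21.3
```

Call:
{"fn": "carry_out", "kwargs": {
  "rows": [
    [[-0.001,0.004,0,3],[-0.002,0.008,0,6],[-0.003,0.013,0,10],[-0.004,0.018,0,14],[-0.005,0.023,0,18.5],[-0.006,0.028,0,23],[-0.007,0.033,0,27.5],[-0.008,0.038,0,32],[-0.009,0.043,0,36.5],[-0.009,0.048,0,41],[-0.009,0.052,0,44],[-0.009,0.054,0,45]]
  ]
}}

```text
clock: 15.08
position: [0.4073, 0.3261, 0.0058]
tool_rot: [3.141, -0.001, 2.372]
force: [0.1, 0.4, -3.0]
grip_width: 0.0445
finger_force: 21.4
```

```bash
python3 - <<'E'
from h import *
s=bot.observe();print(s["clock"],s["position"],np.degrees(s["tool_rot"]),s["force"],s["grip_width"],s["finger_force"],np.round(s["qpos"],2))
T=bot.grab_frame("top");S=bot.grab_frame("side");save(T,"t8");save(S,"s8")
for f in (T,S):
  for l in ("weight","weight_center"):
    print(l,[(np.round(x["position"],1),round(x["conf"],2),onz(f,x["position"],.0 if l=="weight" else .016)) for x in bot.spot_point(f,l)[:2]])
a=cv2.imread("pics/t8.png")[160:310,260:410];b=cv2.imread("pics/s8.png")[130:250,250:400]
cv2.imwrite("pics/c8.png",np.hstack([cv2.resize(a,(400,400),interpolation=2),cv2.resize(b,(400,400),interpolation=2)]))
E
```

```text
15.0833 [0.40728953 0.32610214 0.00581511] [ 1.79942926e+02 -2.96131068e-02  1.35900541e+02] [ 0.09820762  0.38035019 -2.95982844] 0.04454936369049287 21.370084583759308 [-0.43  0.76 -0.48  1.99  0.66  0.55 -0.58]
weight [(array([356.2, 214.4]), 0.68, array([0.51113698, 0.22524112, 0.        ]))]
weight_center [(array([360.8, 212.6]), 0.45, array([0.51345929, 0.2173842 , 0.016     ]))]
weight [(array([338.5, 219. ]), 0.72, array([0.48163256, 0.28600702, 0.        ])), (array([333.9, 254.5]), 0.46, array([0.54373895, 0.37284474, 0.        ]))]
weight_center []
```

View pics/c8.png

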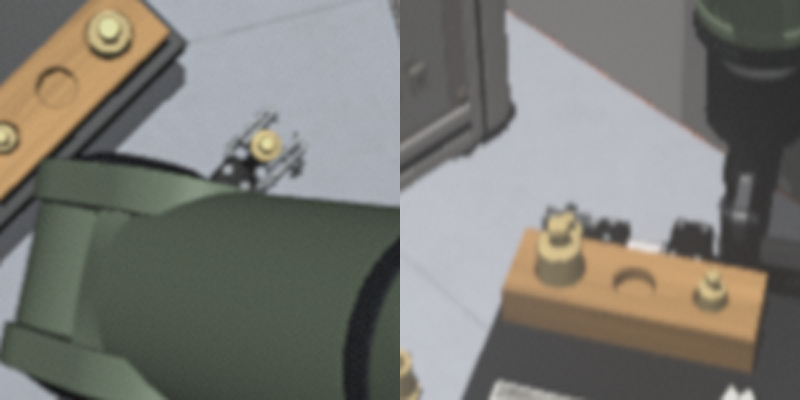

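Call:
{"fn": "carry_out", "kwargs": {
  "rows": [
    [[0,0,0.001,0],[0,0,0.002,0],[0,0,0.003,0],[0,0,0.003,0]]
  ]
}}

```text
clock: 15.72
position: [0.4075, 0.3248, 0.0033]
tool_rot: [3.141, 0.001, 2.375]
force: [-2.9, -2.1, 15.3]
grip_width: 0.0448
finger_force: 22.0
```

Call:
{"fn": "carry_out", "kwargs": {
  "rows": [
    [[0,-0.001,0,0],[0,-0.002,0,0],[0,-0.003,0,0],[0,-0.004,0,0],[0,-0.004,0,0]]
  ],
  "grip": 0.0525
}}

```text
clock: 16.13
position: [0.4044, 0.3217, 0.0027]
tool_rot: [-3.142, 0.0, 2.375]
force: [0.1, -0.4, 0.1]
grip_width: 0.0524
finger_force: 9.8
```

Call:
{"fn": "carry_out", "kwargs": {
  "rows": [
    [[0.002,0,0,0],[0.006,0,0,0],[0.011,0,0,0],[0.016,0,0,0],[0.021,0,0,0],[0.026,0,0,0],[0.031,0,0,0],[0.036,0,0,0],[0.041,0,0,0],[0.046,0,0,0],[0.05,0,0,0],[0.052,0,0,0]]
  ]
}}

```text
clock: 17.13
position: [0.3665, 0.3585, 0.0027]
tool_rot: [3.142, -0.0, 2.376]
force: [-0.4, -0.8, -1.0]
grip_width: 0.0526
finger_force: 9.6
```

```bash
python3 - <<'E'
from h import *
s=bot.observe();print(s["clock"],s["position"],np.degrees(s["tool_rot"]),s["force"],s["grip_width"],s["finger_force"])
T=bot.grab_frame("top");save(T,"t9")
for l in ("weight","weight_center","reacher_jaws"):
    print(l,[(np.round(x["position"],1),round(x["conf"],2),onz(T,x["position"],.0 if l=="weight" else .016)) for x in bot.spot_point(T,l)[:2]])
E
```

```text
17.1333 [0.36651692 0.35846726 0.00274107] [ 1.79997340e+02 -1.27566593e-02  1.36114849e+02] [-0.41502864 -0.79126685 -0.96590534] 0.05263587235919075 9.642968773841858
weight [(array([358.5, 213.7]), 0.4, array([0.51268298, 0.22047918, 0.        ])), (array([263.2, 192.6]), 0.25, array([0.55325888, 0.41977949, 0.        ]))]
weight_center [(array([358.5, 211.5]), 0.49, array([0.51563071, 0.22209429, 0.016     ]))]
reacher_jaws [(array([341.8, 231.9]), 0.84, array([0.47332936, 0.25578671, 0.016     ]))]
```

Call:
{"fn": "carry_out", "kwargs": {
  "rows": [
    [[0,0,0,0],[0,0,0,0],[0,0,0,0],[0,0,0,0],[0,0,-0.01,0],[0,0,-0.03,0],[0,0,-0.06,0],[0,0,-0.095,0],[-0.02,0,-0.115,0],[-0.055,0.001,-0.115,0],[-0.09,0.002,-0.115,0],[-0.125,0.002,-0.115,0]]
  ],
  "grip": 0.0854
}}

```text
clock: 18.33
position: [0.4597, 0.2716, 0.1191]
tool_rot: [3.14, 0.001, 2.376]
force: [0.5, 0.6, -0.2]
grip_width: 0.0852
finger_force: 0.0
```

Call:
{"fn": "carry_out", "kwargs": {
  "rows": [
    [[-0.03,0.001,0,0],[-0.055,0.001,0,0],[-0.07,0.001,0,0],[-0.076,0.001,0,0],[-0.076,0.001,0,0],[-0.076,0.001,0,0]]
  ]
}}

```text
clock: 18.83
position: [0.5133, 0.2214, 0.1181]
tool_rot: [3.141, -0.001, 2.376]
force: [-0.2, -0.2, -0.3]
grip_width: 0.0853
finger_force: 0.0
```

```bash
python3 - <<'E'
from h import *
s=bot.observe();print(s["clock"],s["position"],np.degrees(s["tool_rot"]),s["force"],s["grip_width"])
W=bot.grab_frame("wrist");save(W,"w10");T=bot.grab_frame("top")
for n,f in (("w",W),("t",T)):
  for l in ("weight","weight_center"):
    print(n,l,[(np.round(x["position"],1),round(x["conf"],2),onz(f,x["position"],.0 if l=="weight" else .016)) for x in bot.spot_point(f,l)[:2]])
for l in ("bore","weight_big","weight_small"): print(l,[(np.round(x["position"],1),round(x["conf"],2),onz(W,x["position"],.092)) for x in bot.spot_point(W,l)[:2]])
E
```

```text
18.8333 [0.51327159 0.22141862 0.11811341] [ 1.79980492e+02 -3.01124930e-02  1.36113023e+02] [-0.21950694 -0.23886475 -0.32900295] 0.0853064883862271
w weight [(array([315.7, 192.1]), 0.86, array([0.50973257, 0.22152653, 0.        ])), (array([604.7,  61.3]), 0.67, array([0.58292536, 0.4364281 , 0.        ]))]
w weight_center [(array([498.3, 290.2]), 0.74, array([0.66920568, 0.2742797 , 0.016     ])), (array([317.6, 199.3]), 0.65, array([0.51174013, 0.22178097, 0.016     ]))]
t weight []
t weight_center []
bore [(array([604.9,  57.2]), 0.61, array([0.53836945, 0.37955208, 0.092     ]))]
weight_big [(array([577.4, 176.2]), 0.74, array([0.57829547, 0.34069024, 0.092     ]))]
weight_small []
```

View pics/w10.png

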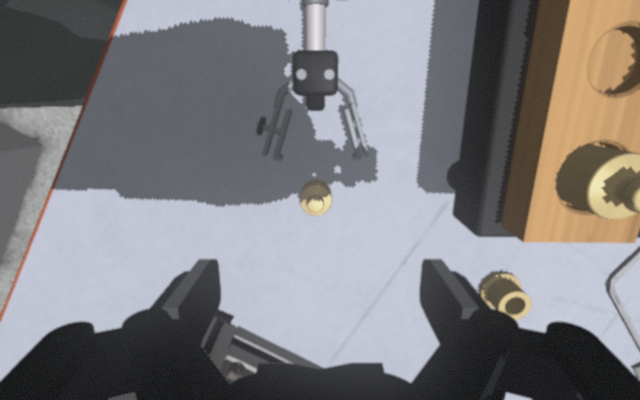

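The wrist view shows the weight upright and free at (316,197), just ahead of the open jaws. The bore is at the upper right, near (612,58).

Call:
{"fn": "carry_out", "kwargs": {
  "rows": [
    [[0.001,-0.001,0.02,0],[0.001,-0.001,0.045,0],[0.001,-0.001,0.065,0],[0.001,-0.001,0.08,0],[0.001,-0.001,0.093,0],[0.001,-0.001,0.102,0],[0.001,-0.001,0.107,0],[0.001,-0.001,0.108,0],[0.001,-0.001,0.108,0]]
  ],
  "grip": 0.06
}}

```text
clock: 20.03
position: [0.5127, 0.2208, 0.01]
tool_rot: [3.141, 0.0, 2.375]
force: [-0.1, 0.3, 0.8]
grip_width: 0.0602
finger_force: 0.0
```

Call:
{"fn": "carry_out", "kwargs": {
  "rows": [
    [[0,0,0,0],[0,0,0,0],[0,0,0,0],[0,0,0,0],[0,0,0,0],[0,0,0,0]]
  ],
  "grip": 0.015,
  "grip_force": 25
}}

```text
clock: 20.53
position: [0.5128, 0.2207, 0.0103]
tool_rot: [3.141, 0.0, 2.375]
force: [-1.9, -1.4, 6.7]
grip_width: 0.0219
finger_force: 24.2
```

Call:
{"fn": "carry_out", "kwargs": {
  "rows": [
    [[0,0,-0.01,0],[0,0,-0.035,0],[0,0,-0.07,0],[0,0,-0.105,0],[0.015,0.01,-0.135,0],[0.035,0.025,-0.145,0],[0.055,0.045,-0.145,0],[0.075,0.065,-0.145,0],[0.087,0.08,-0.145,0],[0.089,0.085,-0.145,0],[0.089,0.085,-0.145,0],[0.089,0.085,-0.145,0]]
  ]
}}

```text
clock: 21.53
position: [0.5073, 0.3429, 0.1549]
tool_rot: [-3.141, 0.0, 2.375]
force: [-0.3, 0.0, -0.9]
grip_width: 0.0217
finger_force: 25.0
```

```bash
python3 - <<'E'
from h import *
s=bot.observe();print(s["clock"],s["position"],np.degrees(s["tool_rot"]),s["force"],s["grip_width"],s["finger_force"])
W=bot.grab_frame("wrist");save(W,"w11")
for l,z in (("bore",.092),("weight_big",.092),("weight_small",.092),("weight",None),("weight_center",None)):
    print(l,[(np.round(x["position"],1),round(x["conf"],2),onz(W,x["position"],z or .14)) for x in bot.spot_point(W,l)[:2]])
r=bot.regions_of(W,"bore")
for q in r[:1]:
    ys,xs=np.nonzero(q["region"]);print(q["conf"],xs.min(),xs.max(),ys.min(),ys.max())
E
```

```text
21.5333 [0.50734011 0.3428523  0.15490085] [-1.79971328e+02  1.61812461e-02  1.36075554e+02] [-0.25920936  0.00852257 -0.8595052 ] 0.021693886633055534 24.975753310136497
bore [(array([394.7, 216.1]), 0.74, array([0.53994304, 0.37900538, 0.092     ]))]
weight_big [(array([385.7, 293.5]), 0.84, array([0.57861315, 0.33811593, 0.092     ]))]
weight_small [(array([401.4, 133.6]), 0.66, array([0.50295519, 0.41555699, 0.092     ]))]
weight [(array([323.5, 252.1]), 0.87, array([0.50982706, 0.34401471, 0.14      ]))]
weight_center [(array([319.7, 264.4]), 0.58, array([0.51345321, 0.33785483, 0.14      ])), (array([385.6, 290.3]), 0.3, array([0.54825985, 0.35236229, 0.14      ]))]
0.76 346 460 74 339
```

View pics/w11.png

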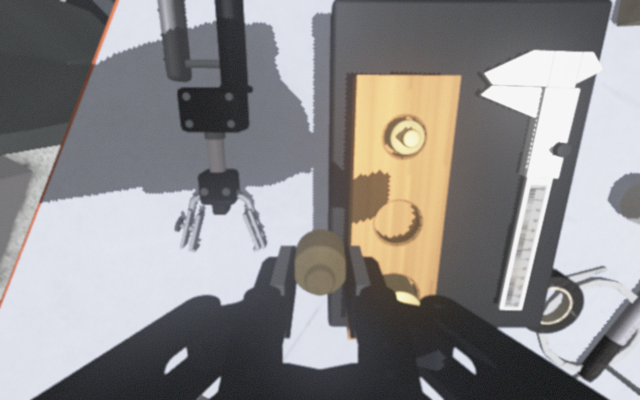

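The picture shows the weight hanging upright in the fingers at (321,262). The empty bore's rim is at about (398,222), and the other weights, the caliper and the reacher are undisturbed.

```bash
python3 - <<'E'
from h import *
s=bot.observe();W=bot.grab_frame("wrist");p=s["position"]
print("exp base",proj(W,p+[0,0,-.010]),"bodytop",proj(W,p+[0,0,.010]),"top",proj(W,p+[0,0,.022]))
im=np.ascontiguousarray(np.array(W["pixels"]))
hsv=cv2.cvtColor(im,cv2.COLOR_RGB2HSV);g=cv2.cvtColor(im,cv2.COLOR_RGB2GRAY)
c=cv2.resize(im[195:305,290:430],(763,600),interpolation=2);cv2.imwrite("pics/w12.png",c[:,:,::-1])
print(onz(W,(398,222),.102))
for px in ((1,0),): 
    th=np.linspace(0,6.28,9)
    for ctr in ((.540,.378),): print([proj(W,[ctr[0]+.014*np.cos(t),ctr[1]+.014*np.sin(t),.102]).round(0).tolist() for t in th])
E
```

```text
exp base [318.39304807 254.52862727] bodytop [318.28857535 274.62362974] top [318.21176272 289.39154228]
[0.5403416  0.37889754 0.102     ]
[[411.0, 238.0], [419.0, 223.0], [414.0, 207.0], [398.0, 201.0], [382.0, 207.0], [374.0, 222.0], [379.0, 237.0], [395.0, 244.0], [411.0, 238.0]]
```

View pics/w12.png

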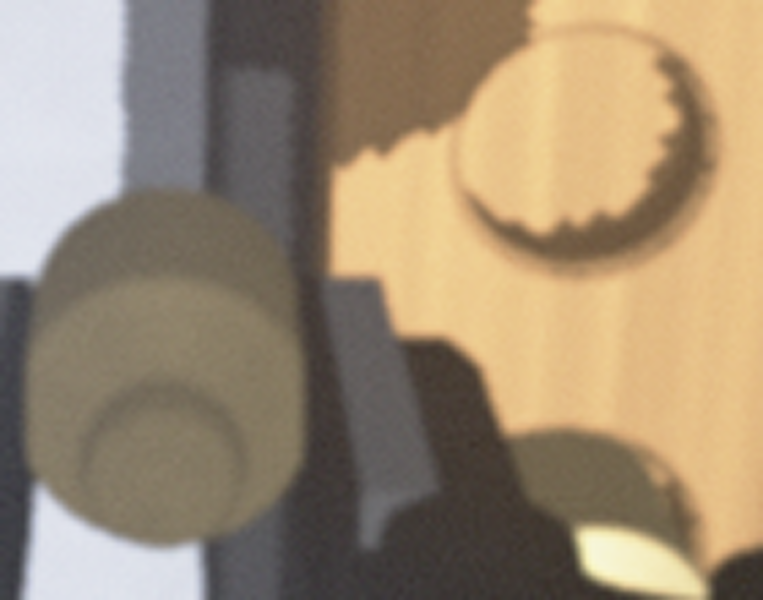

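The crop puts the bore's rim centre at about (397.6,222.8) and the weight's base at about (320.8,251). I move over the bore and down to just above it, then check.

Call:
{"fn": "carry_out", "kwargs": {
  "rows": [
    [[0,0.01,0,0],[0,0.022,0,0],[-0.001,0.034,0,0],[-0.001,0.043,0,0],[-0.001,0.047,0,0],[-0.001,0.047,0.01,0],[-0.001,0.047,0.02,0],[-0.001,0.047,0.028,0],[-0.001,0.047,0.034,0],[-0.001,0.047,0.036,0],[-0.001,0.047,0.036,0]]
  ]
}}

```text
clock: 22.85
position: [0.5403, 0.3764, 0.1179]
tool_rot: [-3.141, -0.0, 2.375]
force: [-0.0, 0.1, -1.0]
grip_width: 0.0217
finger_force: 25.0
```

```bash
python3 - <<'E'
from h import *
s=bot.observe();W=bot.grab_frame("wrist");p=s["position"];save(W,"w13")
print(s["clock"],p,np.degrees(s["tool_rot"]),s["force"],s["grip_width"])
for l,z in (("bore",.092),("weight_big",.092),("weight_small",.092),("weight",p[2]-.01)):
    print(l,[(np.round(x["position"],1),round(x["conf"],2),onz(W,x["position"],z)) for x in bot.spot_point(W,l)[:2]])
E
```

```text
22.85 [0.54033692 0.3764061  0.11794321] [-1.79937658e+02 -1.55808016e-02  1.36083562e+02] [-0.036969    0.09252088 -0.99665026] 0.021726729069748728
bore [(array([323.1, 238.2]), 0.91, array([0.54064122, 0.37952305, 0.092     ])), (array([318.1, 325.2]), 0.3, array([0.57800111, 0.33977713, 0.092     ]))]
weight_big [(array([320.4, 326. ]), 0.69, array([0.57931906, 0.34036287, 0.092     ])), (array([320.6, 143.1]), 0.43, array([0.50323883, 0.41358529, 0.092     ]))]
weight_small [(array([321.6, 145.4]), 0.8, array([0.5043945 , 0.41316011, 0.092     ]))]
weight [(array([463.4, 207.1]), 0.69, array([0.57005189, 0.44262622, 0.10794321])), (array([322.1, 251.7]), 0.59, array([0.54049339, 0.37876557, 0.10794321]))]
```

Call:
{"fn": "carry_out", "kwargs": {
  "rows": [
    [[0,0,0.002,0],[0,0,0.004,0],[0,0,0.006,0],[0,0,0.008,0],[0,0,0.01,0],[0,0,0.01,0]]
  ]
}}

```text
clock: 23.6
position: [0.5405, 0.3766, 0.1082]
tool_rot: [-3.141, -0.0, 2.375]
force: [-0.1, -0.3, -0.5]
grip_width: 0.0221
finger_force: 25.0
```

Call:
{"fn": "carry_out", "kwargs": {
  "rows": [
    [[0,0,0.001,0],[0,0,0.002,0],[0,0,0.003,0],[0,0,0.004,0],[0,0,0.005,0],[0,0,0.005,0]]
  ]
}}

```text
clock: 24.1
position: [0.5406, 0.3767, 0.1035]
tool_rot: [-3.141, -0.0, 2.375]
force: [0.3, -0.7, -1.2]
grip_width: 0.0222
finger_force: 25.0
```

Call:
{"fn": "carry_out", "kwargs": {
  "rows": [
    [[0,0,0.0005,0],[0,0,0.001,0],[0,0,0.0015,0],[0,0,0.002,0],[0,0,0.002,0]]
  ]
}}

```text
clock: 24.52
position: [0.5408, 0.3768, 0.1024]
tool_rot: [3.141, 0.0, 2.375]
force: [-2.1, -2.3, 8.5]
grip_width: 0.022
finger_force: 25.9
```

Call:
{"fn": "carry_out", "kwargs": {
  "rows": [
    [[0,0,-0.001,0],[0,0,-0.001,0],[0,0,-0.001,0],[0,0,-0.001,0],[0,0,-0.005,0],[0,0,-0.015,0],[0,0,-0.03,0],[0,0,-0.05,0],[0,0,-0.07,0],[0,-0.02,-0.09,0],[0,-0.04,-0.09,0],[0,-0.05,-0.09,0]]
  ],
  "grip": 0.04
}}

```text
clock: 25.52
position: [0.5055, 0.34, 0.1945]
tool_rot: [3.139, 0.001, 2.375]
force: [1.0, -1.1, -0.9]
grip_width: 0.0398
finger_force: 0.0
```

```bash
python3 - <<'E'
from h import *
s=bot.observe();W=bot.grab_frame("wrist");save(W,"w14");T=bot.grab_frame("top");S=bot.grab_frame("side")
print(s["clock"],s["position"],s["grip_width"])
for n,f in (("w",W),("t",T),("s",S)):
  for l,z in (("weight",.092),("weight_center",.108)):
    print(n,l,[(np.round(x["position"],1),round(x["conf"],2),onz(f,x["position"],z)) for x in bot.spot_point(f,l)[:2]])
b=np.array([.5404,.3785,.092])
print("exp seated top of knob / body top W",proj(W,b+[0,0,.032]),proj(W,b+[0,0,.02]),"S",proj(S,b+[0,0,.032]),proj(S,b+[0,0,.01]))
save(S,"s14")
a=cv2.imread("pics/w14.png")[60:400,250:640];c=cv2.imread("pics/s14.png")[150:270,260:400]
cv2.imwrite("pics/c14.png",np.hstack([cv2.resize(a,(400,400),interpolation=2),cv2.resize(c,(400,400),interpolation=2)]))
E
```

```text
25.5167 [0.50545706 0.34000092 0.19446147] 0.03982478783335227
w weight [(array([388.6, 198.8]), 0.67, array([0.54102309, 0.37905488, 0.092     ]))]
w weight_center [(array([394.6, 204.1]), 0.8, array([0.54116043, 0.3803435 , 0.108     ]))]
t weight []
t weight_center []
s weight [(array([334.5, 216.7]), 0.54, array([0.5414568, 0.3703786, 0.092    ]))]
s weight_center [(array([339.1, 210.5]), 0.67, array([0.53537926, 0.3761067 , 0.108     ]))]
exp seated top of knob / body top W [396.92018266 212.32879395] [393.10036437 206.81147427] S [337.44543629 205.06327528] [337.33783834 214.72501506]
```

View pics/c14.png

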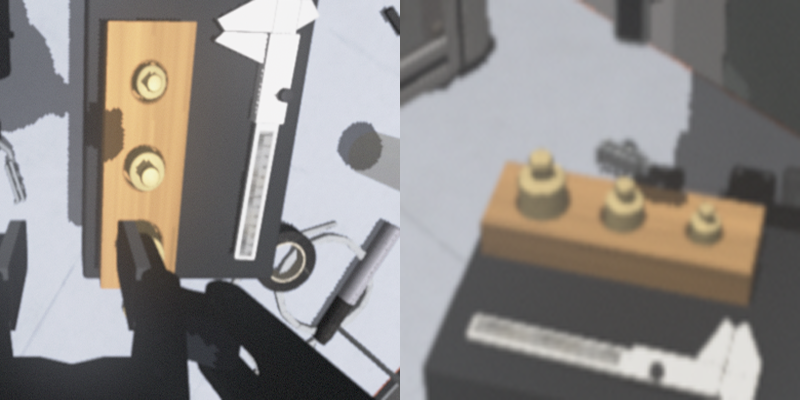

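The weight stands upright in the middle bore: the tool met the floor at the height expected for fully home. The neighbours, caliper and reacher are in order, so I'm handing in.

```bash
python3 -c "
from workcell import bot
print(bot.job_done())"
```

```text
the job is handed in; nothing more can be done
None
```

I drew the weight out with the reacher and set it upright in the middle bore; the job is handed in at about 26 s of the 59 s, with jaw force around 5 N estimated from the squeeze, and the reacher, neighbouring weights, caliper and bush looked in order in the last pictures.

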